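Clamp the dish carrier through the guard window

ROBOT

A 6-joint arm with a two-finger parallel gripper is mounted at the origin on the work surface. World frame = base frame: x ahead of the robot, y to its left, z up, the work surface at z = 0. Lengths are in m, angles in degrees, forces in N, time in s.
With the tool pointing down it reaches from about 0.35 to 0.875 m from the base axis. Payload 4.2 kg.
Tool frame: the origin (TCP) lies midway between the tips of the shut fingers; the grasp point (between the pads) lies 19 mm behind it; z points along the fingers, y is the line along which they close (so a half turn about z gives the same grasp; the last joint's range is limited). The gripper opens to 87 mm and grips with 3 to 60 N. Pads are 19 mm wide; open, the fingers measure 117 mm over their backs; the gripper's body (75 mm by 190 mm) begins 51 mm behind the grasp point.
Start: joints at [-52.449, 22.042, 0.453, 0, -68.411, -14.817], TCP at [0.242, -0.576, 0.223] pointing down, gripper open.
Joint ranges: [-179.83, 179.83], [-69.29, 118.12], [-61.27, 80.66], [-181.25, 117.63], [-171.15, -9.14], [-177.46, 177.46]. Speed limits (degrees/s): [159.86, 159.86, 180, 180, 180, 180].

INTERFACE

Orientations are given as [roll, pitch, yaw] about the fixed x, y, z axes, in that order (R = Rz(yaw) Ry(pitch) Rx(roll)).
In Python, from workcell import env gives the robot as it stands. The module is installed in compiled form; this text tells all that it offers. Calls block until the motion is done:
- env.goto(position, orientation): joint-space move of the TCP to a pose.
- env.move_straight(position, rotation=None, rate=0.15, force_limit=None): straight line of the TCP; rotation=None keeps the orientation; rate is the mean speed in m/s. With force_limit (N) it stops when the force on the tool has changed by that much, and returns True; else False.
- env.set_joints(angles): joint-space move.
- env.gripper_to(opening, grasp_force=None): opening from 0.0 (shut) to 1.0 (fully open); grasp_force is the grip in N (None keeps the last); returns when the fingers have stopped.
- env.dwell(seconds).
- env.inverse_kinematics(position, orientation): joint angles nearest the present ones, or None.
- env.read_state(): the state.
- env.grab_frame(name): name is "side" or "top"; returns a dict with "image" (480x640x3 uint8, blue, green, red), "fx", "fy", "cx", "cy" (pixels), "position" and "orientation" of the camera in the world. Camera axes: x right, y up, looking along -z (the intrinsics and any distortion apply to the point x, -y, -z); pixel columns grow to the right and rows downward; lengths in m; the calibration is good to about 2 mm. A picture is of the moment at which its call begins. There is no depth.
A pose or a line that the arm cannot do raises env.Unreachable and nothing moves.
- env.close_job(): hands the job in; it is judged then, once.
Trained networks look in a picture, given as the dict that the camera call returned (one of the last four; its "shot" number tells which), for a name from the list of things; names that differ only in an ending like _2 or _b are one class to them, and where a whole thing is asked for, a point or a joint stands for the part that bears it (a point fixed in the world has none). Each returns a list of dicts, best first, with "score" (0 to 1); they miss things now and then, are a little off and sometimes report something else, mostly with a low value. They report only what shows in the picture. A call takes as long as a camera call.
- env.search_frame(picture, thing): "xyz" ([x, y, z] in m, in world coordinates, good to about 4 mm: the middle of the surface that is visible of it).
- env.trace(picture, thing): "mask" (480x640 bool, what is visible of it).
The state is a dict: "clock": time; "joint_positions": joint angles; "qvel": joint speeds; "joint_torque": joint torques, N m; "position": TCP position; "tool_rot": TCP orientation; "force": force on the tool from outside, world axes, zero at the start; "wrist_torque": the same for the moment, N m; "opening": opening from 0.0 (shut) to 1.0 (fully open); "finger_force": force on a finger pad.
Only numpy, scipy, OpenCV 4.12 (cv2) and the standard library are available. Lean on these libraries where they do the work, as an engineer would, in place of code of your own. Each camera call takes 0.05 s, during which the arm holds its last target. There are 200 camera calls.

TASK

Push the dish carrier along its track until it is fully home against the end stop; only then reach down through the window in the top of the white guard and press the clamp lever all the way down, without touching the guard. Push and press with the fingertips only: grip and lift nothing, and do not disturb the bottle, the dish stack or the small pot. Leave the carrier home and the lever down.

Things in the scene. Friction and masses are not known exactly. Their poses are not given: they have to be found in the camera images.
- station: Fixed dark base plate, 280 x 320 x 15 mm. Origin on the bench, 10 mm further +x than the plate's centre; x is the direction in which the carrier is pushed home, y left of it, z up. The carrier's track (its strips 19 mm above the bench) runs along x at y = +75 mm, to an aluminium end stop 49 mm tall at its +x end; the guard stands on the -y side.
- carrier_face (a point): Centre of the carrier's flat push face (90 mm wide, vertical, facing station -x; it spans 20 to 47 mm above the bench, this point is at 33 mm). The carrier is an aluminium slide 105 mm long with a clear 60 mm dish fixed in it; the face belongs to a 24 mm thick block across the whole width. Moves with the carrier; its axes are those of the station.
- carrier (a joint): Travel of the carrier towards the end stop along station +x, in m: 0 is right out, 0.070 is fully home; it starts anywhere from 0 to 0.030. It slides with about 3 N of friction and stays where it is left.
- guard: White sheet-metal cover, 190 x 130 mm, closed on four sides, top surface 108 mm above the bench, top plate 5 mm thick, standing on the base plate. Origin on the base plate's top, straight below the window's centre; axes parallel to the station's. It reaches from -65 to +125 mm in x and -65 to +65 mm in y. Nothing may touch it.
- window (a point): Centre of the rectangular window in the guard's top, at the level of its top surface (108 mm above the bench). The opening is 84 mm along x and 76 mm along y. Its centre lies up to 9 mm off the lever's pad in x and y.
- lever_pad (a point): Centre of the top of the lever's pad, a white plastic pad 30 mm (x) x 36 mm (y) at the free end of a steel lever, seen through the window. Moves with the lever: about 103 mm above the bench with the lever up, about 81 mm with it fully down. The lever's hinge is 80 mm further towards station +x, at 82 mm above the bench.
- lever (a joint): Lever angle in rad: 0 is up, 0.28 is fully down on its stop; it starts between 0 and 0.03. About 5 N pressed down on the pad moves it; it stays where it is left.
- bottle: Bystander: closed bottle, 52 mm across, 110 mm tall; origin at the centre of its underside, on the bench to the left of the station.
- dishes: Bystander: stack of three dishes, 60 mm across, 42 mm tall; origin at the centre of its underside, on the bench to the right of the station.
- pot: Bystander: small white ceramic pot, 40 mm across, 40 mm tall, open; origin at the centre of its underside, on the base plate in front of the guard.

How it is judged (in metres and radians):
On the way, in this order (a step that is already met when the one before it is completed fails the run):
1. the carrier is pushed fully home (value of joint carrier above 0.066 m and value of joint lever below 0.1 rad), for 0.2 s.
2. the lever is pressed fully down (value of joint lever above 0.25 rad and value of joint carrier above 0.066 m), for 0.2 s.
At the end, for the whole second after the job is handed in: The carrier is within 4 mm of fully home (over 0.066 m), the lever is down (over 0.25 of 0.28 rad) and at rest (all of step 2 and velocity of joint lever between -0.02 and 0.02 rad/s); the robot touches nothing.
It fails at once if the guard is touched (over 0.5 N) (contact force between guard and anything else above 0.5 N).
It fails at once if the lever is pressed (over 0.1 rad) before the carrier is home (value of joint lever above 0.1 rad and value of joint carrier below 0.064 m).
It fails at once if a bystander is moved by more than 15 mm, or lifted or tipped (distance of any of bottle, dishes, pot from where it was at the start of the episode above 0.015 m or angle between any of bottle, dishes, pot's own z axis and vertical above 0.3 rad).
It also fails if it takes over 43 s, if anything falls off the work surface, if the arm or the gripper's body presses on something with over 40 N, if the wrist force passes 120 N, or if a joint passes its speed limit or range.

## Working session

There is one attempt and no reset: what is moved stays moved. The work goes in short steps, each a Python script; the robot and the scene stay as the last script left them, time stands still between calls to the robot, and variables do not carry over. Pictures are saved under pics/ and viewed, at most 10 in all, crops included, and the job is handed in when it is done.

```bash
mkdir -p pics
cat > a.py <<'E'
from workcell import env
import cv2, numpy as np
for n in ("top","side"):
    f=env.grab_frame(n); cv2.imwrite(f"pics/{n}1.png",f["image"])
    print(n,[np.round(f[k],4).tolist() for k in ("fx","fy","cx","cy","position","orientation")],[k for k in f])
    for t in ("station","carrier_face","guard","window","lever_pad","bottle","dishes","pot"):
        print(t,[(np.round(d["xyz"],4).tolist(),round(d["score"],2)) for d in env.search_frame(f,t)[:2]])
s=env.read_state(); print(s["clock"],s["position"],s["tool_rot"],s["opening"])
E
python3 a.py
```

```text
top [494.1546, 494.1546, 334.0827, 246.3823, [0.4882, 0.0476, 0.9268], [5.955, 0.3406, -91.7158]] ['image', 'fx', 'fy', 'cx', 'cy', 'position', 'orientation', 'shot']
station [([0.5744, -0.0374, 0.0125], 0.6), ([0.6098, -0.1629, 0.1069], 0.53)]
carrier_face [([0.585, 0.001, 0.0516], 0.96), ([0.4527, -0.1549, 0.0325], 0.19)]
guard [([0.608, -0.1612, 0.1059], 0.64), ([0.586, 0.0018, 0.0457], 0.24)]
window [([0.6083, -0.1651, 0.1079], 0.84)]
lever_pad []
bottle [([0.6278, 0.1329, 0.0775], 0.74)]
dishes [([0.5141, -0.2696, 0.0394], 0.84)]
pot [([0.4496, -0.1555, 0.0318], 0.86)]
side [622.7816, 622.7816, 324.0962, 244.875, [0.1835, 0.9602, 0.7091], [57.8859, -1.3561, -154.3023]] ['image', 'fx', 'fy', 'cx', 'cy', 'position', 'orientation', 'shot']
station [([0.553, 0.0042, 0.0168], 0.81), ([0.5739, 0.0206, 0.0403], 0.24)]
carrier_face [([0.5758, 0.0147, 0.0404], 0.79)]
guard [([0.5754, -0.1229, 0.0828], 0.81)]
window [([0.5781, -0.1229, 0.0805], 0.57)]
lever_pad [([0.5745, 0.0178, 0.0384], 0.63), ([0.5679, -0.1543, 0.1078], 0.56)]
bottle [([0.6207, 0.1522, 0.0557], 0.67)]
dishes [([0.5677, -0.1606, 0.1007], 0.22)]
pot [([0.444, -0.1397, 0.0445], 0.95)]
0.9 [ 0.2415449  -0.57640518  0.22255555] [ 1.79999996e+02  5.79183739e-04 -1.57266746e+02] 1.0028621223748586
```

View pics/top1.png

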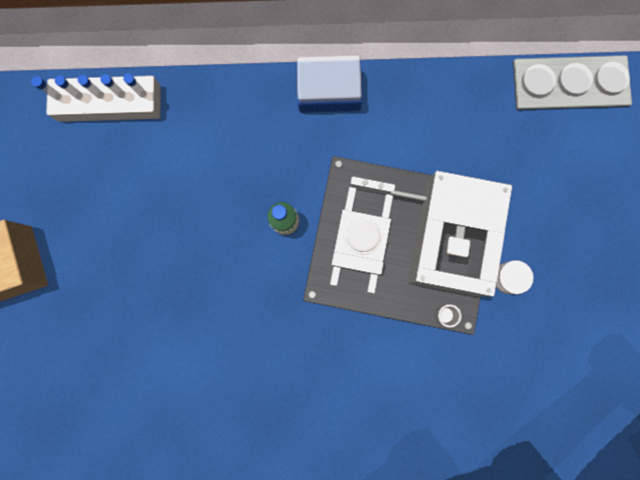

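View pics/side1.png

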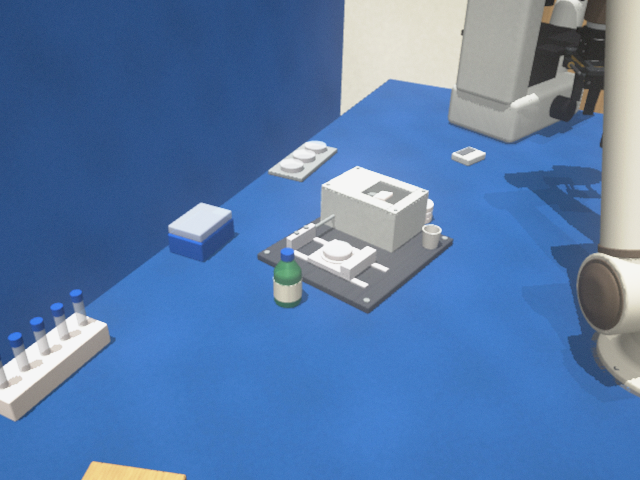

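The top view shows the plate with corners near (338,158), (305,300) and (474,333). The carrier push face is near (360,270), the guard top runs (438,172)–(495,296), the pad is at (458,247), and the pot is at (449,316). Station +x points up and slightly right in the image. I'll enlarge it for accurate corners.

Run:
```python
import cv2
i=cv2.imread("pics/top1.png")[145:345,295:535]
cv2.imwrite("pics/crop1.png",cv2.resize(i,None,fx=3,fy=3,interpolation=cv2.INTER_CUBIC))
```

```text
(no output)
```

View pics/crop1.png

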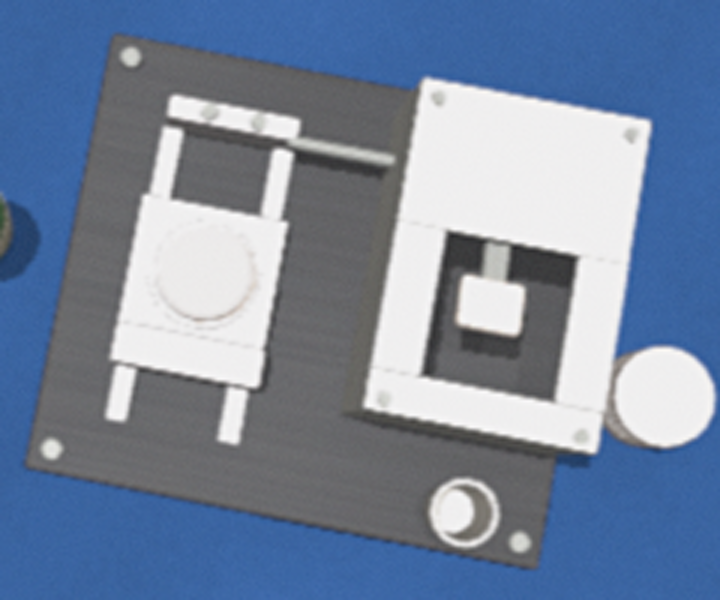

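The enlarged crop gives these features (crop pixels):
- Plate corners: (115,35), (27,467), (536,568).
- Guard top corners: (425,78), (651,121), (598,455), (363,410).
- Window: (448,232), (578,257), (555,400), (425,375).
- Pad centre: (491,305).
- Top edge of the carrier front: (111,361)–(259,387).

```bash
cat > h.py <<'E'
import numpy as np
from scipy.spatial.transform import Rotation as R
from scipy.optimize import least_squares
K=(494.1546,494.1546,334.0827,246.3823);P=np.array([0.4882,0.0476,0.9268]);Q=R.from_euler("xyz",[5.955,0.3406,-91.7158],degrees=True)
def bp(c,z):
    u=(c[0]+.5)/3-.5+295; v=(c[1]+.5)/3-.5+145
    d=Q.apply([(u-K[2])/K[0],-(v-K[3])/K[1],-1]); return P+d*(z-P[2])/d[2]
pl=[bp(c,.015)[:2] for c in [(115,35),(27,467),(536,568)]]
gu=[bp(c,.108)[:2] for c in [(425,78),(651,121),(598,455),(363,410)]]
wi=[bp(c,.108)[:2] for c in [(448,232),(578,257),(555,400),(425,375)]]
pm=np.array([(.13,.16),(-.15,.16),(-.15,-.16)]);gm=np.array([(.125,.065),(.125,-.065),(-.065,-.065),(-.065,.065)])
rot=lambda a:np.array([[np.cos(a),-np.sin(a)],[np.sin(a),np.cos(a)]])
def res(p): return np.r_[(p[:2]+pm@rot(p[2]).T-pl).ravel(),(p[3:5]+gm@rot(p[2]).T-gu).ravel()]
s=least_squares(res,[.57,-.04,-.2,.6,-.16]);p=s.x
inv=lambda q:(np.array(q)[:2]-p[:2])@rot(p[2])
E
cat > b.py <<'E'
from h import *
print("station",p[:2].round(4),"yaw",np.degrees(p[2]).round(2),"guard",p[3:].round(4),"res mm",(s.fun*1e3).round(1))
print("window c",np.mean(wi,0).round(4), [inv(w).round(4) for w in wi], "guard in st",inv(p[3:]).round(4))
pad=bp((491,305),.102);print("pad",pad.round(4),inv(pad).round(4))
for c in [(111,361),(259,387)]: q=bp(c,.047);print("face",q.round(4),inv(q).round(4))
q=bp((464,513),.055);print("pot",q.round(4),inv(q).round(4))
E
python3 b.py
```

```text
station [ 0.5953 -0.0787] yaw -12.9 guard [ 0.5608 -0.1615] res mm [ 3.1  1.2 -0.9  1.8 -2.2 -3.   0.1  0.8 -0.3 -0.6 -0.1  0.3  0.4 -0.5]
window c [ 0.5614 -0.1622] [array([ 0.026 , -0.0519]), array([ 0.0261, -0.1251]), array([-0.0547, -0.1256]), array([-0.055 , -0.0531])] guard in st [-0.0151 -0.0884]
pad [ 0.5681 -0.1582  0.102 ] [-0.0088 -0.0836]
face [0.5469 0.0554 0.047 ] [-0.0771  0.1199]
face [ 0.5288 -0.0319  0.047 ] [-0.0753  0.0308]
pot [ 0.4515 -0.1474  0.055 ] [-0.1248 -0.0991]
```

The geometry checks out: the push face is 89 mm wide at station y = 75 mm, and the window measures 81×73 mm. Next I'll shut the fingers and push the carrier with the tool's y axis along the track, so the wide gripper body stays clear of the guard.

```bash
cat > c.py <<'E'
from workcell import env
from h import *
import cv2
yaw=np.degrees(p[2])-90; O=[180,0,yaw]
W=lambda x,y,z:[*(p[:2]+rot(p[2])@[x,y]),z]
env.gripper_to(0.0)
env.goto(W(-.125,.075,.2),O)
env.move_straight(W(-.125,.075,.029),rate=.12,force_limit=8)
s0=env.read_state();print(s0["clock"],s0["position"],inv(s0["position"]),s0["force"].round(1),s0["joint_positions"].round(0))
hit=env.move_straight(W(-.078,.075,.029),rate=.03,force_limit=2)
s0=env.read_state();print("contact",hit,inv(s0["position"]),s0["force"].round(1),s0["clock"])
hit=env.move_straight(W(.03,.075,.029),rate=.025,force_limit=15)
s0=env.read_state();print("home",hit,inv(s0["position"]),s0["force"].round(1),s0["clock"])
f=env.grab_frame("side");cv2.imwrite("pics/side2.png",f["image"][170:320,240:460].repeat(3,0).repeat(3,1))
E
python3 c.py
```

```text
6.3083 [0.49065377 0.02249341 0.02956985] [-0.12457298  0.0752582 ] [-0.7 -0.2 -0.2] [ 22.  23. -32.   0. -35. -35.]
contact True [-0.08494352  0.07475445] [-0.9 -0.  -0.8] 7.525
home True [-0.03956801  0.07428339] [ 0.2  0.3 -0.5] 9.7333
```

View pics/side2.png

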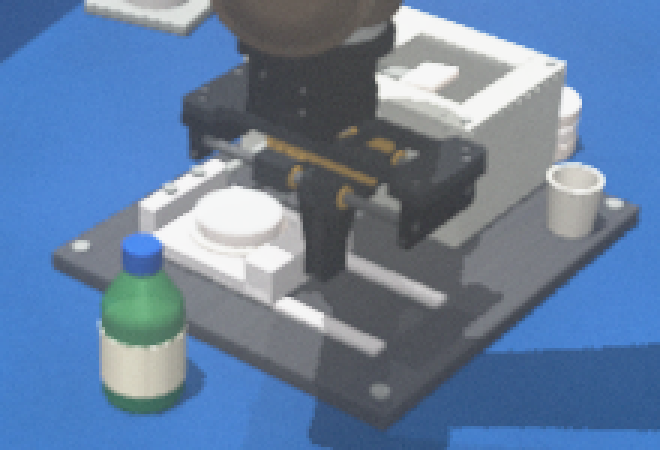

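The side view shows the carrier apparently up against the end stop, with the fingertips at its face near crop pixel (325,265). I'll push once more to confirm, back off, and check from above.

```bash
cat > d.py <<'E'
from workcell import env
from h import *
import cv2
W=lambda x,y,z:[*(p[:2]+rot(p[2])@[x,y]),z]
hit=env.move_straight(W(-.02,.075,.029),rate=.02,force_limit=25)
s0=env.read_state();print("home",hit,inv(s0["position"]),s0["force"].round(1),s0["clock"])
env.move_straight(W(-.10,.075,.03),rate=.12)
env.move_straight(W(-.11,.075,.20),rate=.15)
env.goto(W(-.20,.0,.22),[180,0,np.degrees(p[2])-90])
f=env.grab_frame("top");cv2.imwrite("pics/crop2.png",cv2.resize(f["image"][145:345,295:535],None,fx=3,fy=3,interpolation=cv2.INTER_CUBIC))
print(env.read_state()["clock"])
E
python3 d.py
```

```text
home True [-0.04022713  0.07267467] [-1.   0.6  1.1] 10.45
12.9833
```

View pics/crop2.png

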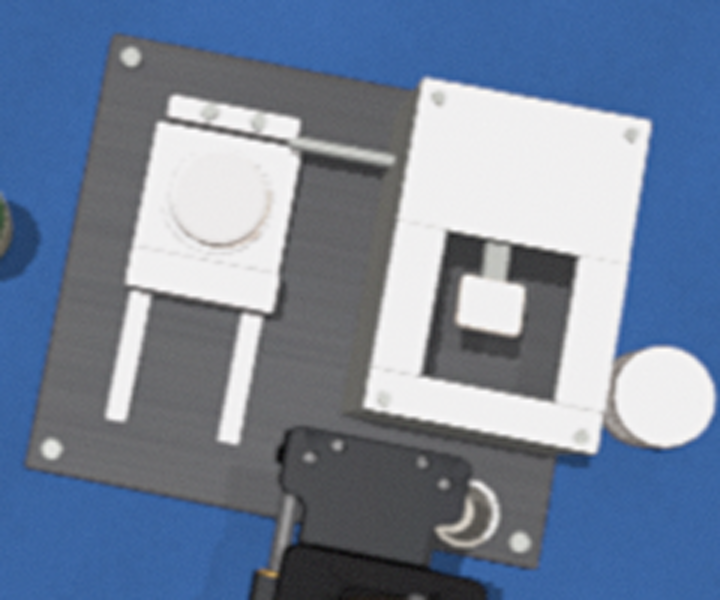

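The carrier is now flush against the end stop: its front edge is at (127,287) and it moved about 45 mm. The lever is still up with its pad at (491,305). I'll press it now.

```bash
cat > e.py <<'E'
from workcell import env
from h import *
import cv2
O=[180,0,np.degrees(p[2])-90]
W=lambda z:[*(p[:2]+rot(p[2])@[-.0105,-.0845]),z]
env.goto(W(.20),O)
env.move_straight(W(.125),rate=.1)
s=env.read_state();print(inv(s["position"]),s["position"][2],s["clock"])
for lim in (20,30):
    hit=env.move_straight(W(.072),rate=.02,force_limit=lim)
    s=env.read_state();print(hit,inv(s["position"]),s["position"][2],s["force"].round(1),s["clock"])
    env.dwell(.3)
env.move_straight(W(.2),rate=.12)
env.goto([*(p[:2]+rot(p[2])@[-.20,0]),.22],O)
f=env.grab_frame("top");cv2.imwrite("pics/crop3.png",cv2.resize(f["image"][145:345,295:535],None,fx=3,fy=3,interpolation=cv2.INTER_CUBIC))
print(env.read_state()["clock"])
E
python3 e.py
```

```text
[-0.00997514 -0.08429901] 0.125870816102554 14.725
True [-0.01112096 -0.08463399] 0.08144745531271338 [-1.1  0.3  4.9] 16.6917
True [-0.01106161 -0.08464317] 0.08141574220339043 [-1.6  2.3  7.4] 17.3167
19.6583
```

View pics/crop3.png

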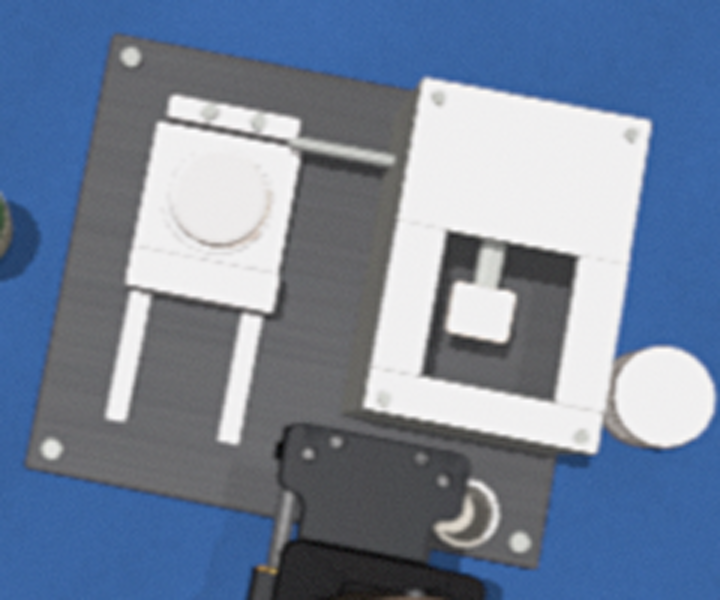

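The pad has shifted to (481,312), lower as expected. The press hit a hard stop at 81 mm both times. The carrier is still home and nothing else has moved, so I'm handing in.

```bash
python3 -c "
from workcell import env
print(env.close_job())"
```

```text
the job is handed in; nothing more can be done
None
```

Job handed in at about 20 s of the allowed 43 s: the carrier is home against its end stop, the lever is fully down on its stop, and the pictures show the guard and bystanders undisturbed (the hand-in returned no verdict).

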